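Spin the turntable and brake it on the pointer

ROBOT

A 6-joint arm with a two-finger parallel gripper is mounted at the origin on the work surface; the furniture and walls round the work are solid. World frame = base frame: x ahead of the robot, y to its left, z up, the work surface at z = 0. Lengths are in mm, angles in rad, forces in N, time in s.
With the tool pointing down it reaches from about 400 to 925 mm from the base axis. Payload 12.5 kg.
Tool frame: the origin (TCP) lies at the very end of the fingers, on their centre line; the grasp point (between the pads) lies 19 mm behind it; y points along the fingers, z is the direction in which the jaws open and shut, and the axes are right-handed (so a half turn about y gives the same grasp; the last joint's range is limited). The gripper opens to 95 mm and grips with 3 to 60 N. Pads are 20 mm wide; open, the fingers measure 119 mm over their backs; the gripper's body (75 mm by 180 mm) begins 59 mm behind the grasp point.
Start: joints at [-1.23, 0.491, 1.559, -0, 1.092, -0.106], TCP at [270.075, -563.654, 214.661] pointing down, gripper open.
Joint ranges: [-3.1, 3.1], [-0.84, 2.19], [0.05, 2.79], [-1.13, 4.28], [0.06, 2.93], [-2.69, 2.69]. Speed limits (rad/s): [2.22, 2.22, 2.79, 3.14, 3.14, 3.14].

INTERFACE

Orientations are given as [roll, pitch, yaw] about the fixed x, y, z axes, in that order (R = Rz(yaw) Ry(pitch) Rx(roll)).
In Python, from cell import env, optics gives the robot as it stands.
- The arm moves only by the tool drive_tool, never from a script. Its argument "steps" is a list of rows, each an object with "slide": the shift along the tool's x, y, z in m, a list of three; "dr": the turn, a rotation vector about the tool's x, y, z in rad, a list of three; "fingers": the finger opening in m, from 0 to 0.0951. A call has 1 to 5 rows; each row is the pose to reach, as a shift and turn from the pose commanded when the call began, along the tool's axes at that moment; what a row does not reach only later rows make up. A row lasts 1/12 s, in which the tool goes at most 41.7 mm and 7.16 degrees, less where a joint would pass 70% of its speed; a pose out of reach is approached as far as the arm can. A call with a gripper value outside its range is refused whole. The fingers move at their own pace and stop on an object; the grip force is fixed at half the most. Time passes only in rows, so rows that repeat a pose let the fingers close. It gives the time, the measured TCP pose, the force and the opening at its end, in the units of the state.
- env.state(): the state, without advancing time (a new reading comes with each control period).
- optics.read_camera(name): name is "scene" or "side" or "wrist"; returns the picture (420x560x3 uint8, red, green, blue); there is no depth.
- optics.camera_model(name): a dict with "mtx" (3x3 intrinsics, pixels), "distortion" ([k1, k2, p1, p2, k3] as OpenCV has them; the pictures are not rectified), "R" (3x3) and "t" (3): a world point X has camera coordinates R X + t. Camera axes: x right, y down, z forward; pixel columns grow to the right and rows downward; lengths in mm; the calibration is good to about 2 mm. A picture is of the moment at which its call begins: read the wrist's pose just before it. camera_model takes no time and is no camera call; for the wrist camera it gives the pose at the moment of the call.
- env.job_done(): hands the job in, once; it reports no verdict.
The state is a dict: "t": time; "joints": joint angles; "qvel": joint speeds; "tau": joint torques, N m; "eef_pos": TCP position; "tcp_rot": TCP orientation; "ft_force": force on the tool from outside, world axes, zero at the start; "moment": the same for the moment, N m; "opening": opening from 0.0 (shut) to 1.0 (fully open).
Only numpy, scipy, OpenCV 4.12 (cv2) and the standard library are available. Lean on these libraries where they do the work, as an engineer would, in place of code of your own. Each camera call takes 0.05 s, during which the arm holds its last target.

TASK

Check that the wax dish runs true: with a fingertip, flick the steel peg on the turntable's rim, either way round, so that the wheel spins on by itself and the peg runs freely past the fixed pointer at least once. Then, on a later pass, brake the turning wheel gently with a fingertip on its bare rim so that it stops with the peg in line with the pointer; once it has made that free pass, it must not come to rest untouched anywhere else. Finish while holding, the fingertip still pressing on the still wheel; never take the peg between the fingers, touch the wax dish or disturb the loose things around.

Things in the scene. Friction and masses are not known exactly. Their poses are not given: they have to be found in the camera images.
- wheel (a joint): The wheel's turn about its upright axle, in rad, counted on over full turns: 0, 2 pi, -2 pi.. mean the peg is exactly at the pointer; it grows anticlockwise seen from above. Starts at rest between -2.6 and -0.9. No stops; weak bearing drag slows it (roughly 0.6 to 1 rad/s lost per turn; drag and weight differ from run to run).
- hub (a point): Centre of the wheel's flat top, on the axle, 66 mm above the bench. The wheel is a dark steel-faced disc (about 1.6 kg), 220 mm across, 14 mm thick. A wax dish 109 mm across and 22 mm high is fixed on its middle; the rim from 55 to 110 mm off the axle is bare but for the peg. A taller wax pot with its lid up stands to the right: pass high over it.
- peg (a point): The one upright steel peg on the wheel's rim, 14 mm across (20 mm collar at its foot, 3 mm high), standing 32 mm above the wheel's top, 92 mm from the axle; this point is on the peg's axis, half-way up, 82 mm above the bench. Turns with the wheel.
- index (a point): Where the peg's axis is when the peg is in line with the pointer: 92 mm from the axle, at the height of the wheel's top, fixed. The pointer is the small steel tab on the grey upright just outside the rim (114 to 131 mm from the axle, 18 mm wide, top 69 mm above the bench). The stand does not move.
- wax_dish: The violet wax dish fixed on the middle of the wheel, 109 mm across, 22 mm high, with a boss and ribs; origin at the centre of its underside. Not to be touched.
- fitting: Loose violet pipe-fitting pattern, 56x56x21 mm; origin under its centre. Leave alone.
- x_block: Loose violet X-shaped block, 66x78x24 mm; origin under its centre. Leave alone.
- bench_brush: Loose small bench brush, 29x82x24 mm; origin under its centre. Leave alone.
- lump: Loose lump of brown wax, 42x40x31 mm; origin under its centre. Leave alone.

How it is judged (in metres and radians):
On the way, in this order (a step that is already met when the one before it is completed fails the run):
1. the wheel spins on past the pointer by itself, untouched (contact force between the fingers and wheel below 0.05 N and ((value of joint wheel above 0.5 rad and velocity of joint wheel above 0.5 rad/s) or (value of joint wheel below -6.8 rad and velocity of joint wheel below -0.5 rad/s))), for 0.4 s.
2. a fingertip has stopped the wheel with the peg at the pointer (horizontal distance between peg and index below 0.016 m and contact force between the fingers and wheel above 0.5 N and velocity of joint wheel between -0.08 and 0.08 rad/s), for 0.2 s.
At the end, for the whole second after the job is handed in: The wheel stands still (under 0.08 rad/s) with the peg within 16 mm (10 degrees) of the index point, on a later pass than the first free one, and a fingertip presses on the wheel with more than 0.5 N (all of step 2 and (value of joint wheel above 0.5 rad or value of joint wheel below -6.8 rad)); the arm keeps its last pose, push and grip.
It fails at once if after passing the pointer freely, the wheel comes to rest untouched away from the pointer ((value of joint wheel above 0.5 rad or value of joint wheel below -6.8 rad) and contact force between the fingers and wheel below 0.05 N and horizontal distance between peg and index above 0.02 m and velocity of joint wheel between -0.04 and 0.04 rad/s).
It fails at once if the peg is taken between the fingers (distance between the grasp point and peg below 0.011 m).
It fails at once if the wax dish is touched (contact force between any of the fingers, the arm and wax_dish above 0.5 N).
It fails at once if the wheel is braked roughly, with over 100 N ((value of joint wheel above 0.5 rad or value of joint wheel below -6.8 rad) and contact force between the fingers and wheel above 100 N).
It fails at once if a thing on the bench is pushed or lifted (distance of any of fitting, x_block, bench_brush, lump from where it was at the start of the episode above 0.02 m).
It also fails if it takes over 67 s, if anything falls off the work surface, if the arm or the gripper's body presses on something with over 40 N, if the wrist force passes 120 N, or if a joint passes its speed limit or range.

## Working session

There is one attempt and no reset: what is moved stays moved. The work goes in short steps, Python scripts to look and compute and a tool call to move; the robot and the scene stay as the last step left them, time stands still between calls to the robot, and variables do not carry over. Pictures are saved under pics/ and viewed, and the job is handed in when it is done.

Besides the shell and the picture viewer there is one more tool, called as name(argument=value, ...) on one line, values as JSON. drive_tool: Moves the arm, as the interface text tells. Its arguments: {"type":"object","properties":{"steps":{"type":"array","items":{"type":"object","properties":{"slide":{"type":"array","items":{"type":"number"}},"dr":{"type":"array","items":{"type":"number"}},"fingers":{"type":"number"}}}}},"required":["steps"]}

```bash
mkdir -p pics; ls
python3 - <<'E'
from cell import env, optics
import cv2
print(env.state())
for n in ["scene","side","wrist"]:
    im=optics.read_camera(n); cv2.imwrite(f"pics/a_{n}.png",im[:,:,::-1])
    m=optics.camera_model(n); print(n,m)
E
```

```text
pics
{'t': 0.0, 'joints': array([-1.22960045e+00,  4.91543410e-01,  1.55946492e+00, -3.10601841e-05,
        1.09169719e+00, -1.05569100e-01]), 'qvel': array([ 0.00130693, -0.00019013, -0.00100381,  0.00019444, -0.00152855,
       -0.00116049]), 'tau': array([-1.29781853e-03, -6.12647295e+01, -2.58179283e+01,  6.92218076e-02,
        4.82697668e-02, -1.38591836e-04]), 'eef_pos': array([ 269.97773748, -563.4021887 ,  214.0664545 ]), 'tcp_rot': array([-1.57190591e+00,  8.98729610e-05, -2.69481339e+00]), 'ft_force': array([-0.49340072, -0.51771979,  0.01241236]), 'moment': array([ 0.03490809,  0.01060192, -0.02415789]), 'opening': 0.9986990171375777}
scene {'mtx': array([[487.43602585,   0.        , 280.2279214 ],
       [  0.        , 487.43602585, 214.60700267],
       [  0.        ,   0.        ,   1.        ]]), 'distortion': array([-0.03690733,  0.        ,  0.        ,  0.        ,  0.        ]), 'R': array([[-0.64000907, -0.76836683,  0.00089936],
       [-0.52886485,  0.43966684, -0.72594424],
       [ 0.55739605, -0.46508654, -0.68775297]]), 't': array([367.65851535, 234.087631
[... 288 characters left out ...]
[ 0.97852144, -0.20447502, -0.02618697],
       [-0.10178066, -0.368746  , -0.92394106],
       [ 0.17926653,  0.90676146, -0.38163747]]), 't': array([-381.89219187,  168.84562916,  801.9313328 ])}
wrist {'mtx': array([[295.75660591,   0.        , 279.73066211],
       [  0.        , 295.75660591, 211.0227701 ],
       [  0.        ,   0.        ,   1.        ]]), 'distortion': array([-0.04538792,  0.        ,  0.        ,  0.        ,  0.        ]), 'R': array([[ 4.32470684e-01, -9.01647871e-01, -4.73118909e-04],
       [-8.70394756e-01, -4.17617132e-01,  2.60785161e-01],
       [-2.35333968e-01, -1.12370137e-01, -9.65396745e-01]]), 't': array([-624.65546309,  -28.12723226,  389.3216691 ])}
```

View pics/a_scene.png

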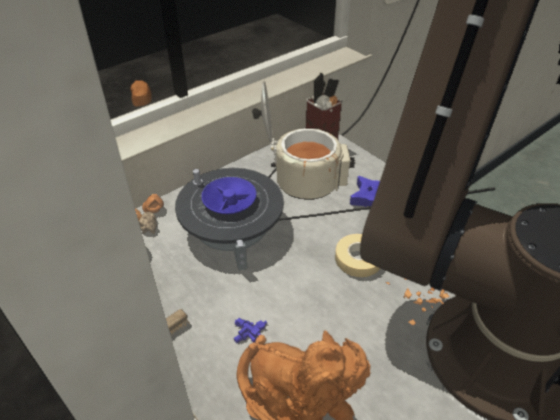

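View pics/a_side.png

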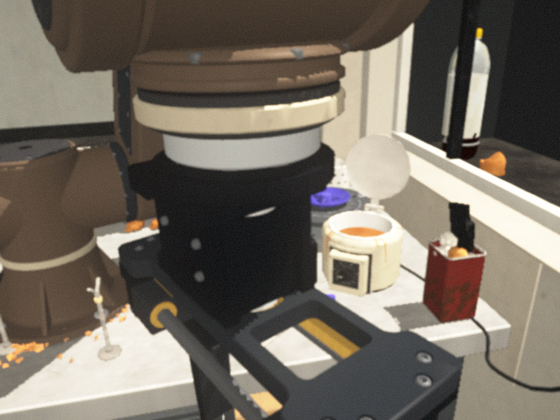

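View pics/a_wrist.png

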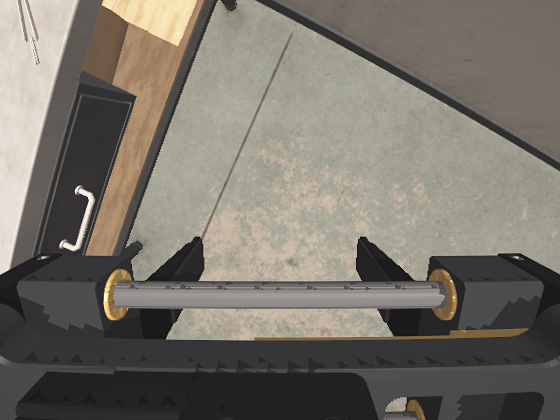

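Run:
```python
import cv2
im=cv2.imread("pics/a_scene.png")
cv2.imwrite("pics/a_crop.png",cv2.resize(im[150:290,160:310],None,fx=5,fy=4.2,interpolation=cv2.INTER_CUBIC)[:600])
```

```text
(no output)
```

View pics/a_crop.png

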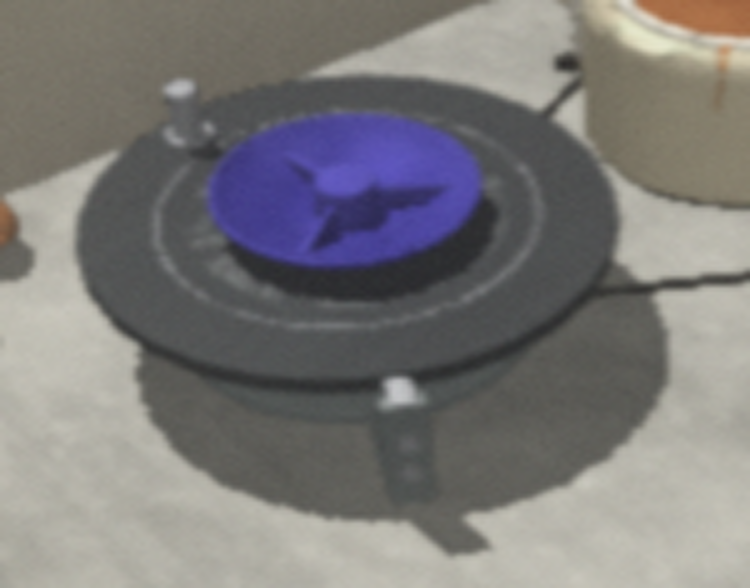

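```bash
cat > h.py <<'E'
import numpy as np, cv2
def proj(m,P):
    P=np.atleast_2d(np.asarray(P,float))
    r,_=cv2.Rodrigues(m['R']); return cv2.projectPoints(P,r,m['t'],m['mtx'],m['distortion'])[0][:,0]
def ray(m,uv,z):
    n=cv2.undistortPoints(np.array([[uv]],float),m['mtx'],m['distortion'])[0,0]
    d=m['R'].T@np.array([n[0],n[1],1]); c=-m['R'].T@m['t']
    return c+d*(z-c[2])/d[2]
E
python3 - <<'E'
from h import *
from cell import env, optics
from scipy.optimize import least_squares
m=optics.camera_model("scene")
crop=np.array([(78,225),(618,215),(350,75),(330,378),(120,312),(560,312),(250,82),(470,88),(570,140),(450,365)],float)
uv=crop/[5,4.2]+[160,150]
W=np.array([ray(m,p,66) for p in uv])
f=lambda p: np.hypot(W[:,0]-p[0],W[:,1]-p[1])-110
s=least_squares(f,[500,200]); print(s.x,f(s.x)); c=s.x
ix=ray(m,np.array([400,382])/[5,4.2]+[160,150],69); print("tab",ix,np.hypot(*(ix[:2]-c)),np.degrees(np.arctan2(*(ix[:2]-c)[::-1])))
pg=ray(m,np.array([180,88])/[5,4.2]+[160,150],98); print("peg",pg,np.hypot(*(pg[:2]-c)),np.degrees(np.arctan2(*(pg[:2]-c)[::-1])))
pg=ray(m,np.array([185,140])/[5,4.2]+[160,150],67);print("pegf",pg,np.hypot(*(pg[:2]-c)),np.degrees(np.arctan2(*(pg[:2]-c)[::-1])))
im=cv2.imread("pics/a_scene.png")
t=np.linspace(0,2*np.pi,60)
im=cv2.resize(im,None,fx=4,fy=4,interpolation=cv2.INTER_CUBIC)
for p in proj(m,np.c_[c[0]+110*np.cos(t),c[1]+110*np.sin(t),66+0*t]): cv2.circle(im,tuple((p*4+2).astype(int)),2,(0,0,255),-1)
cv2.imwrite("pics/a_ov.png",im[500:1100,550:1350])
for nm,p in dict(fit=(250,330),x=(367,190),brush=(175,322),lump=(147,217),potc=(312,180)).items(): print(nm,ray(m,p,10))
E
```

```text
[540.18801388 163.16760559] [-1.97976752  0.21235302 -1.36226081 -0.75103825 -3.59075141  0.47654454
  4.02044029 -1.96433917 -3.98730869  1.40802395]
tab [433.75687132 214.25471293  69.        ] 118.05710754789307 154.35892464881636
peg [629.45378457 181.11117044  98.        ] 91.05135549249677 11.365720305594525
pegf [628.10547481 183.76830314  67.        ] 90.29877450137796 13.187548193657534
fit [301.06371282 295.00280393  10.        ]
x [ 425.30186031 -130.65093084   10.        ]
brush [396.9766152  385.52639482  10.        ]
lump [663.97868318 294.35508133  10.        ]
potc [530.80387897 -59.03801019  10.        ]
```

View pics/a_ov.png

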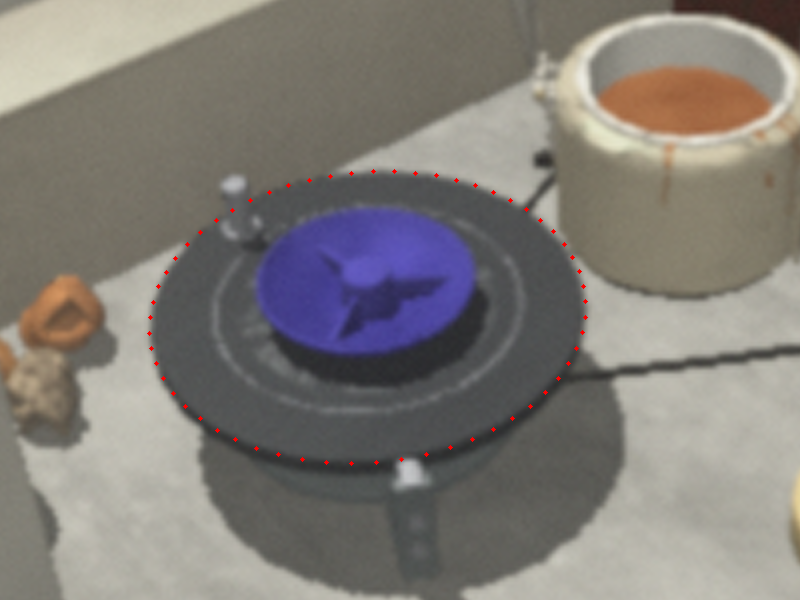

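Run:
```python
from h import *
from cell import optics
ms=optics.camera_model("scene"); md=optics.camera_model("side")
for m in (ms,md): print("cam",-m['R'].T@m['t'])
def tri(a,b):
    A=[];B=[]
    for m,uv in ((ms,a),(md,b)):
        n=cv2.undistortPoints(np.array([[uv]],float),m['mtx'],m['distortion'])[0,0]
        for i in (0,1): A.append(m['R'][i]-n[i]*m['R'][2]); B.append(n[i]*m['t'][2]-m['t'][i])
    x,r,_,_=np.linalg.lstsq(np.array(A),np.array(B),rcond=None); return x,r
print("lid centre",tri((265,112),(380,165)))
print("lid top",tri((264,83),(378,135)))
print("pot rim left",tri((275,150),(323,228)))
print("bar top",ray(ms,(335,155),0),ray(ms,(190,188),0))
for z in (60,90,120): print("ledge front top",z,ray(ms,(160,130),z),ray(ms,(368,58),z))
print("side ledge",[ray(md,(500,325),z) for z in (0,)])
```

```text
cam [-91.2026775  555.30936444 725.22461859]
cam [ 247.11547343 -742.98669191  452.04985749]
lid centre (array([598.55956746,  21.65628084, 191.84083355]), array([5.02598216]))
lid top (array([594.50688556,  23.35985648, 254.23738301]), array([28.50107214]))
pot rim left (array([519.4485137 ,  30.70881366, 100.57903579]), array([3399.67986505]))
bar top [ 575.10864195 -177.84460791    0.        ] [697.45490564 167.44306036   0.        ]
ledge front top 60 [865.869041   138.91169081  60.        ] [ 807.68589815 -539.9613043    60.        ]
ledge front top 90 [822.70745204 157.6902054   90.        ] [ 767.14822634 -490.56728137   90.        ]
ledge front top 120 [779.54586308 176.46872    120.        ] [ 726.61055452 -441.17325844  120.        ]
side ledge [array([ 698.64098583, -242.32366169,    0.        ])]
```

Run:
```python
import cv2
im=cv2.imread("pics/a_scene.png"); cv2.imwrite("pics/a_c2.png",cv2.resize(im[60:220,100:380],None,fx=2.8,fy=2.8,interpolation=cv2.INTER_CUBIC))
im=cv2.imread("pics/a_side.png"); cv2.imwrite("pics/a_c3.png",cv2.resize(im[110:330,280:560],None,fx=2.7,fy=2.7,interpolation=cv2.INTER_CUBIC))
```

```text
(no output)
```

View pics/a_c2.png

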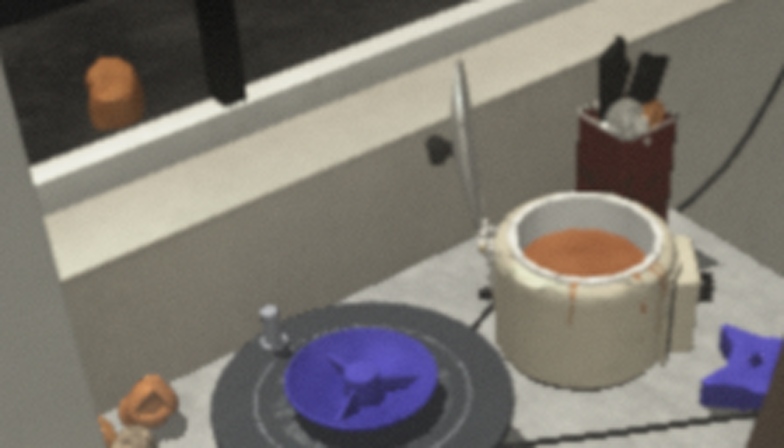

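View pics/a_c3.png

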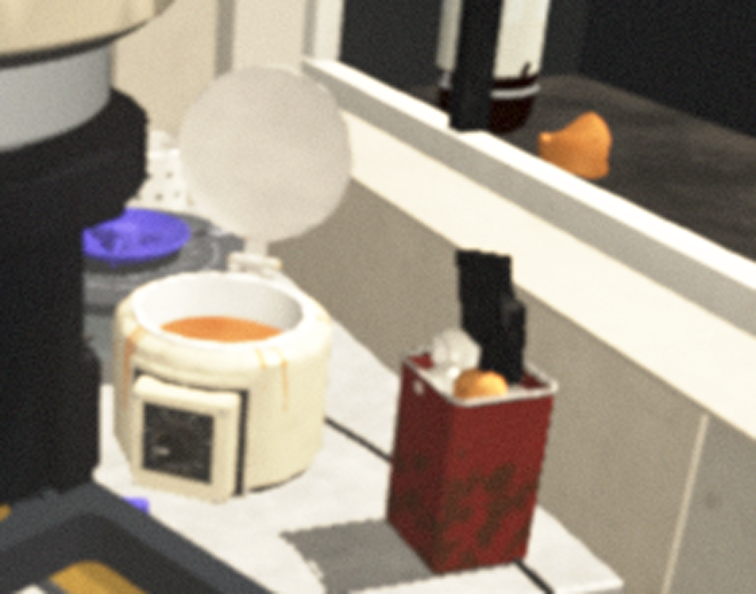

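drive_tool(steps=[{"slide": [0,-0.04,0],"dr": [0,0,0],"fingers": 0},{"slide": [0,-0.08,0],"dr": [0,-0.12,0],"fingers": 0},{"slide": [0,-0.12,0],"dr": [0,-0.24,0],"fingers": 0}])

```text
t: 0.4
eef_pos: [269.9, -563.2, 335.7]
tcp_rot: [-1.572, 0.001, -2.45]
ft_force: [-0.9, -0.2, -0.6]
opening: 0.849
```

```bash
cat >> h.py <<'E'
from scipy.spatial.transform import Rotation as Ro
def tgt(s,p,yaw=None):
    R=Ro.from_euler('xyz',s['tcp_rot']).as_matrix()
    sl=R.T@(np.array(p,float)-s['eef_pos'])/1000
    dr=None
    if yaw is not None:
        Rt=Ro.from_euler('xyz',[-np.pi/2,0,yaw]).as_matrix(); dr=Ro.from_matrix(R.T@Rt).as_rotvec()
    return np.round(sl,4),None if dr is None else np.round(dr,3)
E
python3 - <<'E'
from h import *
from cell import env
s=env.state(); print(s['t'],s['eef_pos'],s['tcp_rot'],s['opening'])
print(tgt(s,(629,148,330),0))
E
```

```text
0.4 [ 269.92138488 -563.2399761   335.68493681] [-1.57243830e+00  6.10869725e-04 -2.44969382e+00] 0.84878066655836
(array([-0.7303,  0.0067, -0.3186]), array([-0.00e+00, -2.45e+00, -2.00e-03]))
```

drive_tool(steps=[{"slide": [-0.036,0,-0.016],"dr": [0,-0.12,0],"fingers": 0},{"slide": [-0.072,0,-0.032],"dr": [0,-0.24,0],"fingers": 0},{"slide": [-0.108,0,-0.048],"dr": [0,-0.36,0],"fingers": 0},{"slide": [-0.144,0,-0.064],"dr": [0,-0.48,0],"fingers": 0},{"slide": [-0.18,0,-0.08],"dr": [0,-0.6,0],"fingers": 0}])

```text
t: 0.82
eef_pos: [358.8, -385.9, 334.5]
tcp_rot: [-1.571, 0.0, -1.849]
ft_force: [0.2, -0.0, 0.8]
opening: 0.497
```

Run:
```python
from h import *
from cell import env
s=env.state(); print(s['t'],s['eef_pos'],s['tcp_rot'],s['joints'],s['opening'])
print(tgt(s,(629,148,330),0))
```

```text
0.8167 [ 358.84070715 -385.86247765  334.52907687] [-1.57090047e+00  9.27950290e-05 -1.84931429e+00] [-9.47063936e-01  2.43888545e-01  1.61930123e+00  8.63092959e-06
  1.27854212e+00 -6.68548461e-01] 0.49720514007655897
(array([-0.5876,  0.0046,  0.113 ]), array([-0.   , -1.849, -0.   ]))
```

drive_tool(steps=[{"slide": [-0.039,0,0.0075],"dr": [0,-0.12,0],"fingers": 0},{"slide": [-0.078,0,0.015],"dr": [0,-0.24,0],"fingers": 0},{"slide": [-0.117,0,0.0225],"dr": [0,-0.36,0],"fingers": 0},{"slide": [-0.156,0,0.03],"dr": [0,-0.48,0],"fingers": 0},{"slide": [-0.195,0,0.0375],"dr": [0,-0.6,0],"fingers": 0}])

```text
t: 1.23
eef_pos: [449.5, -209.1, 334.7]
tcp_rot: [-1.571, -0.0, -1.249]
ft_force: [1.0, -0.5, 0.6]
opening: 0.143
```

Run:
```python
from h import *
from cell import env
s=env.state(); print(s['t'],s['eef_pos'],s['tcp_rot'],s['joints'],s['opening'])
print(tgt(s,(629,148,330),0))
```

```text
1.2333 [ 449.53363237 -209.08860079  334.68213064] [-1.57076459e+00 -1.56560059e-04 -1.24907439e+00] [-5.68634487e-01  1.93595422e-01  1.68605147e+00 -7.74988629e-05
  1.26180410e+00 -8.90332864e-01] 0.14251221740991563
(array([-0.282 ,  0.0046,  0.2832]), array([ 0.   , -1.249,  0.   ]))
```

drive_tool(steps=[{"slide": [-0.028,0,0.028],"dr": [0,-0.12,0],"fingers": 0},{"slide": [-0.056,0,0.056],"dr": [0,-0.24,0],"fingers": 0},{"slide": [-0.084,0,0.084],"dr": [0,-0.36,0],"fingers": 0},{"slide": [-0.112,0,0.112],"dr": [0,-0.48,0],"fingers": 0},{"slide": [-0.14,0,0.14],"dr": [0,-0.6,0],"fingers": 0}])

```text
t: 1.65
eef_pos: [539.2, -32.4, 334.6]
tcp_rot: [-1.571, -0.0, -0.649]
ft_force: [0.9, -0.6, -0.2]
opening: 0.005
```

Run:
```python
from h import *
from cell import env
s=env.state(); print(s['t'],s['eef_pos'],s['tcp_rot'],s['joints'],s['opening'])
print(tgt(s,(629,148,330),0))
```

```text
1.65 [539.15840137 -32.37107132 334.61993062] [-1.57088058e+00 -6.66268904e-05 -6.48777775e-01] [-1.82227223e-01  2.64907470e-01  1.58991453e+00 -1.09608211e-04
  1.28674904e+00 -1.10421506e+00] 0.0048532297172711285
(array([-0.0374,  0.0046,  0.198 ]), array([ 0.   , -0.649,  0.   ]))
```

drive_tool(steps=[{"slide": [-0.0075,0,0.0395],"dr": [0,-0.12,0],"fingers": 0},{"slide": [-0.015,0,0.079],"dr": [0,-0.24,0],"fingers": 0},{"slide": [-0.0225,0,0.1185],"dr": [0,-0.36,0],"fingers": 0},{"slide": [-0.03,0,0.158],"dr": [0,-0.48,0],"fingers": 0},{"slide": [-0.037,0,0.196],"dr": [0,-0.6,0],"fingers": 0}])

```text
t: 2.07
eef_pos: [629.2, 145.8, 334.3]
tcp_rot: [-1.571, 0.0, -0.049]
ft_force: [-0.4, -0.2, 0.7]
opening: 0.002
```

Run:
```python
from h import *
from cell import env,optics
s=env.state(); print(s['t'],s['eef_pos'],s['tcp_rot'],s['joints'],s['opening'])
print(tgt(s,(600,148,180),0))
for n in ("scene","side","wrist"): cv2.imwrite(f"pics/b_{n}.png",optics.read_camera(n)[:,:,::-1])
```

```text
2.0667 [629.18263302 145.82314006 334.34391068] [-1.57092464e+00  3.93782193e-04 -4.85096351e-02] [ 1.25557250e-01  4.36121001e-01  1.33079671e+00 -5.93067831e-05
  1.37508499e+00 -1.39671792e+00] 0.002028434021983836
(array([-0.0292,  0.1544,  0.0008]), array([ 0.   , -0.049, -0.   ]))
```

View pics/b_scene.png

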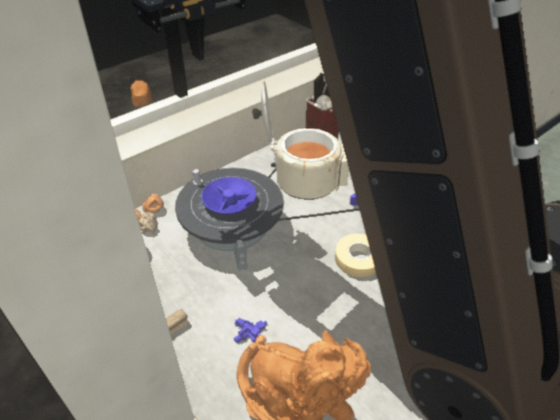

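View pics/b_wrist.png

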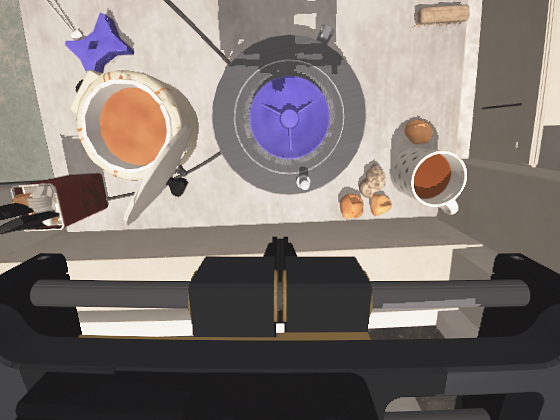

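View pics/b_side.png

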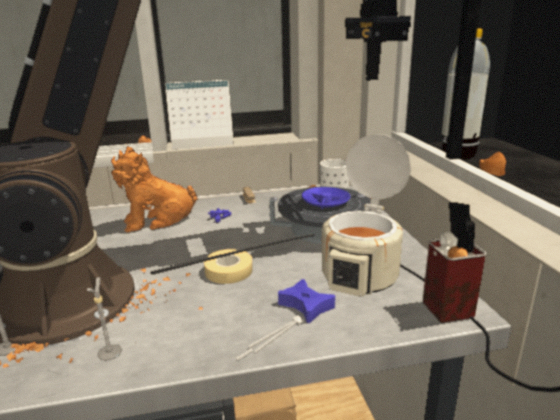

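Run:
```python
from h import *
from cell import env,optics
m=optics.camera_model("wrist")
print(-m['R'].T@m['t'])
W=[ray(m,p,66) for p in [(213,113),(366,117),(289,36),(288,193),(232,60),(345,172),(345,62),(230,167)]]
W=np.array(W)
from scipy.optimize import least_squares
f=lambda p: np.hypot(W[:,0]-p[0],W[:,1]-p[1])-110
c=least_squares(f,[540,160]).x; print(c,f(c).round(1))
for nm,p,z in [("tab",(326,34),69),("peg",(303.5,184),98),("dishtop",(289,118),88),("wall bottom",(200,232),0),("wall top?",(200,250),170),("lid",(185,125),150),("lid",(128,222),250)]:
    q=ray(m,p,z);d=q[:2]-c;print(nm,q,np.hypot(*d),np.degrees(np.arctan2(d[1],d[0])))
im=cv2.imread("pics/b_wrist.png"); t=np.linspace(0,2*np.pi,80)
im=cv2.resize(im[10:210,190:390],None,fx=3,fy=3,interpolation=cv2.INTER_CUBIC)
for p in proj(m,np.c_[c[0]+110*np.cos(t),c[1]+110*np.sin(t),66+0*t]): cv2.circle(im,tuple(((p-[190,10])*3+1).astype(int)),1,(0,0,255),-1)
cv2.imwrite("pics/b_ov.png",im)
```

```text
[556.82912819 150.25482801 502.10981141]
[541.3549511  164.36153507] [-2.  -1.  -1.8 -4.1  0.8  1.4 -2.8 -0.6]
tab [433.92022415 217.84717327  69.        ] 120.01222458261756 153.533898812519
peg [628.89767533 179.39128602  98.        ] 88.82354405423136 9.741837001534066
dishtop [540.01196216 163.47230039  88.        ] 1.6107009651534918 -146.49022066084078
wall bottom [724.09145132  -2.03366953   0.        ] 247.14366798597808 -42.320196277190114
wall top? [690.39137968  46.67748184 170.        ] 189.898376580344 -38.29577919134813
lid [543.72042058  41.50192367 150.        ] 122.88238099200622 -88.89699574137127
lid [628.16391939   9.33703142 250.        ] 177.67496645898981 -60.752511186438916
```

View pics/b_ov.png

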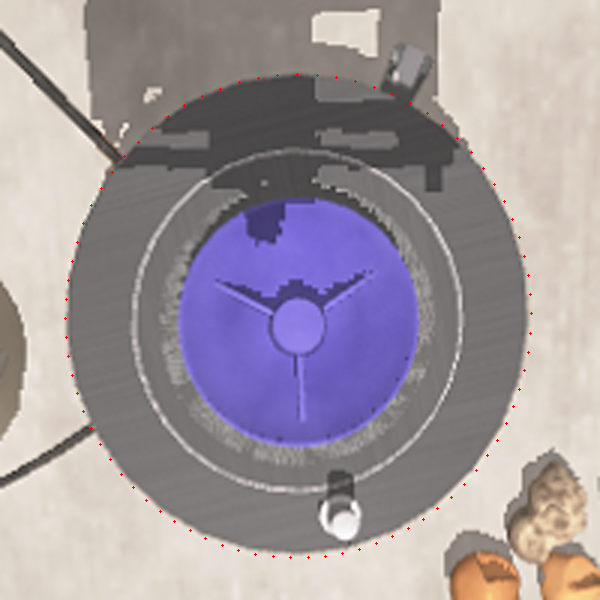

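drive_tool(steps=[{"slide": [-0.004,0.04,0],"dr": [0,-0.049,0],"fingers": 0},{"slide": [-0.007,0.08,-0.002],"dr": [0,-0.049,0],"fingers": 0},{"slide": [-0.007,0.12,-0.004],"dr": [0,-0.049,0],"fingers": 0},{"slide": [-0.007,0.16,-0.005],"dr": [0,-0.049,0],"fingers": 0},{"slide": [-0.007,0.19,-0.005],"dr": [0,-0.049,0],"fingers": 0}])

```text
t: 2.63
eef_pos: [620.0, 137.5, 141.9]
tcp_rot: [-1.571, 0.002, -0.008]
ft_force: [0.4, -1.4, 0.7]
opening: 0.007
```

Run:
```python
from h import *
from cell import env,optics
s=env.state(); print(s['t'],s['eef_pos'],s['tcp_rot'],s['ft_force'])
for n in ("scene","wrist"): cv2.imwrite(f"pics/c_{n}.png",optics.read_camera(n)[:,:,::-1])
```

```text
2.6333 [620.04382368 137.4699695  141.9016043 ] [-1.57136623  0.00229294 -0.00839161] [ 0.40595745 -1.35270599  0.6736781 ]
```

View pics/c_scene.png

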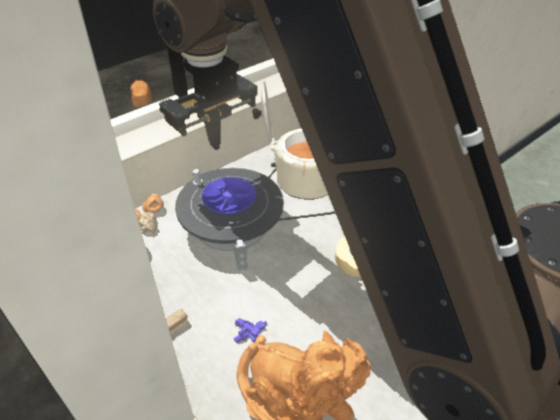

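View pics/c_wrist.png

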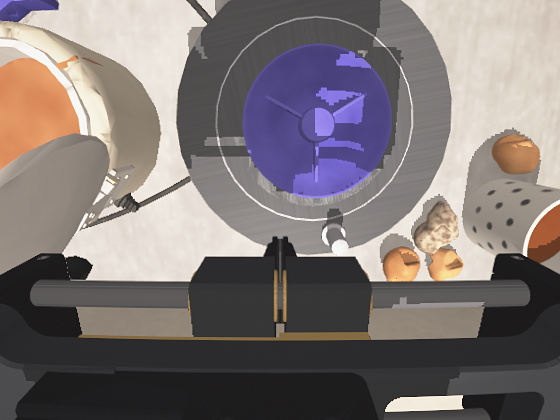

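Run:
```python
from h import *
from cell import env,optics
m=optics.camera_model("wrist"); print(-m['R'].T@m['t'])
for z in (130,190,220,250): print(z,[ray(m,p,z).round() for p in [(107,145),(88,220),(70,258)]])
m=optics.camera_model("side")
for y in (0,20,40): 
  pass
```

```text
[547.81820581 138.9386095  309.57339697]
130 [array([553.,  34., 130.]), array([600.,  14., 130.]), array([627.,  -3., 130.])]
190 [array([551.,  69., 190.]), array([583.,  56., 190.]), array([600.,  44., 190.])]
220 [array([550.,  87., 220.]), array([574.,  77., 220.]), array([587.,  68., 220.])]
250 [array([550., 104., 250.]), array([565.,  98., 250.]), array([574.,  92., 250.])]
```

```bash
python3 - <<'E'
from h import *
from cell import env,optics
m=optics.camera_model("wrist")
# b-camera: reuse rotation approx, position changed
m=dict(m); c=np.array([556.83,150.25,502.11]); 
R=m['R']; m['t']=-R@c
for z in (190,250): print([ray(m,p,z).round() for p in [(187,125),(128,222),(160,170),(140,185)]])
E
python3 - <<'E'
import cv2
im=cv2.imread("pics/c_scene.png"); cv2.imwrite("pics/c_c.png",cv2.resize(im[60:240,120:320],None,fx=3.3,fy=3.3,interpolation=cv2.INTER_CUBIC))
im=cv2.imread("pics/b_wrist.png"); cv2.imwrite("pics/c_d.png",cv2.resize(im[60:240,60:320],None,fx=3,fy=3,interpolation=cv2.INTER_CUBIC))
E
```

```text
[array([547.,  55., 190.]), array([650., -20., 190.]), array([593.,  22., 190.]), array([609.,  -1., 190.])]
[array([549.,  73., 250.]), array([632.,  13., 250.]), array([586.,  47., 250.]), array([599.,  28., 250.])]
```

View pics/c_d.png

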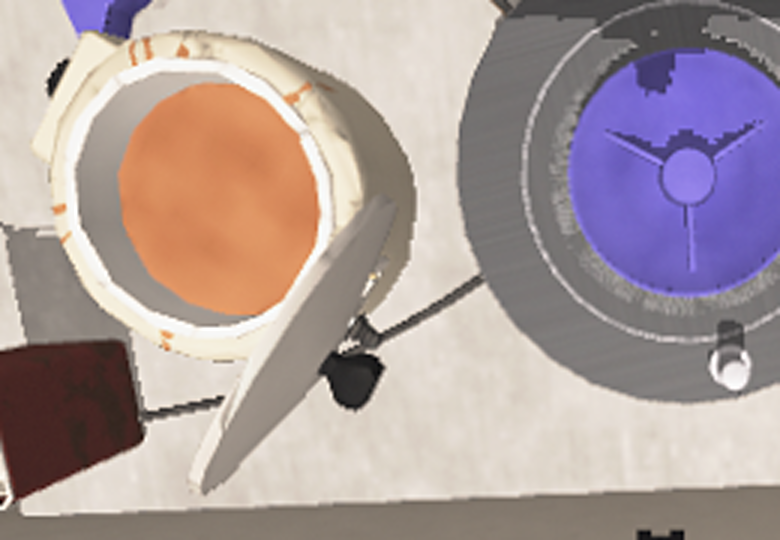

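View pics/c_c.png

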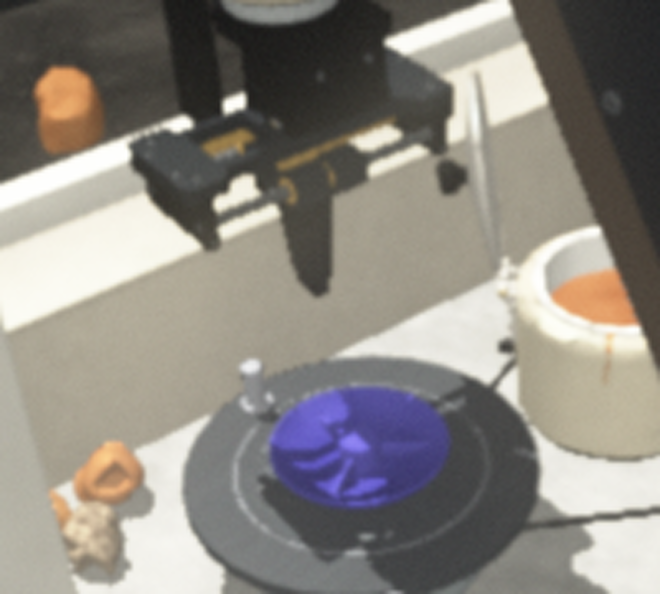

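drive_tool(steps=[{"slide": [0.002,0.01,0.009],"dr": [0,0,0],"fingers": 0},{"slide": [0.002,0.04,0.009],"dr": [0,0,0],"fingers": 0},{"slide": [0.002,0.068,0.009],"dr": [0,0,0],"fingers": 0},{"slide": [0.002,0.07,0.009],"dr": [0,0,0],"fingers": 0},{"slide": [0.002,0.07,0.009],"dr": [0,0,0],"fingers": 0}])

```text
t: 3.15
eef_pos: [623.9, 148.2, 75.4]
tcp_rot: [-1.571, -0.0, -0.006]
ft_force: [-0.4, 0.8, 0.5]
opening: 0.004
```

Run:
```python
from h import *
from cell import env,optics
s=env.state(); print(s['t'],s['eef_pos'],s['tcp_rot'],s['ft_force'])
for n in ("scene","wrist"): cv2.imwrite(f"pics/d_{n}.png",optics.read_camera(n)[:,:,::-1])
```

```text
3.15 [623.92494471 148.16687038  75.41193478] [-1.57089755e+00 -3.51262436e-05 -6.12833564e-03] [-0.41056677  0.7867518   0.47594816]
```

View pics/d_scene.png

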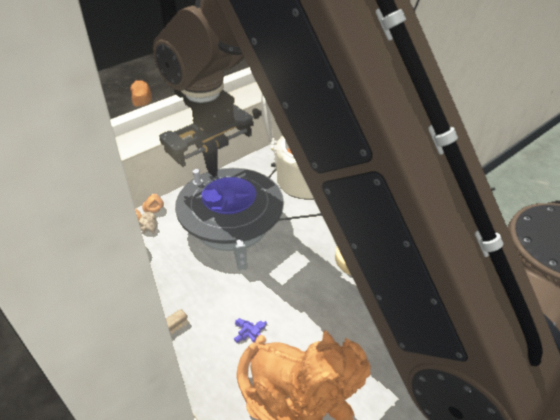

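View pics/d_wrist.png

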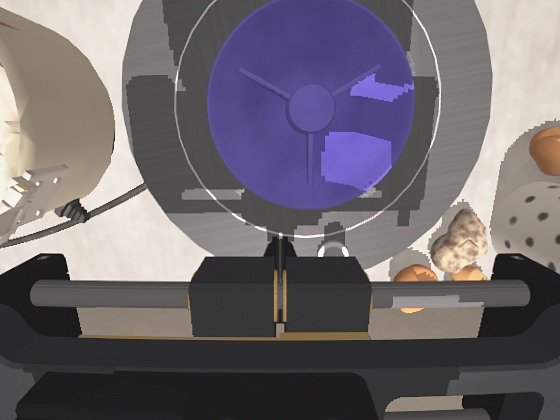

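drive_tool(steps=[{"slide": [0,0.008,0],"dr": [0,0,0],"fingers": 0},{"slide": [0,0.0095,0],"dr": [0,0,0],"fingers": 0},{"slide": [0,0.0095,0],"dr": [0,0,0],"fingers": 0}])

```text
t: 3.5
eef_pos: [624.2, 148.1, 66.3]
tcp_rot: [-1.571, -0.002, -0.006]
ft_force: [-0.7, -0.1, 4.8]
opening: 0.006
```

drive_tool(steps=[{"slide": [0,0.001,0],"dr": [0,0,0],"fingers": 0},{"slide": [0,0.001,0],"dr": [0,0,0],"fingers": 0}])

```text
t: 3.67
eef_pos: [624.2, 148.2, 66.3]
tcp_rot: [-1.57, -0.003, -0.006]
ft_force: [-2.6, 0.4, 13.7]
opening: 0.005
```

drive_tool(steps=[{"slide": [0,0.001,0],"dr": [0,0,0],"fingers": 0},{"slide": [0,0.001,0],"dr": [0,0,0],"fingers": 0}])

```text
t: 3.83
eef_pos: [624.3, 148.4, 66.2]
tcp_rot: [-1.57, -0.003, -0.006]
ft_force: [-6.1, 0.7, 21.0]
opening: 0.005
```

drive_tool(steps=[{"slide": [0,-0.01,0],"dr": [0,0,0],"fingers": 0},{"slide": [0.005,-0.012,-0.002],"dr": [0,0,0],"fingers": 0},{"slide": [0.005,-0.012,-0.002],"dr": [0,0,0],"fingers": 0}])

```text
t: 4.08
eef_pos: [629.9, 145.7, 76.3]
tcp_rot: [-1.571, -0.003, -0.006]
ft_force: [0.1, 0.2, 0.0]
opening: 0.005
```

Run:
```python
from h import *
from cell import env,optics
s=env.state(); print(s['t'],s['eef_pos'],s['tcp_rot'],s['ft_force'])
im=optics.read_camera("scene"); m=optics.camera_model("scene")
cv2.imwrite("pics/e.png",cv2.resize(im[150:270,160:310,::-1],None,fx=5,fy=5,interpolation=cv2.INTER_CUBIC))
```

```text
4.0833 [629.9182983  145.69064621  76.30167669] [-1.570628   -0.00264533 -0.00598642] [0.0606838  0.20107772 0.0154676 ]
```

View pics/e.png

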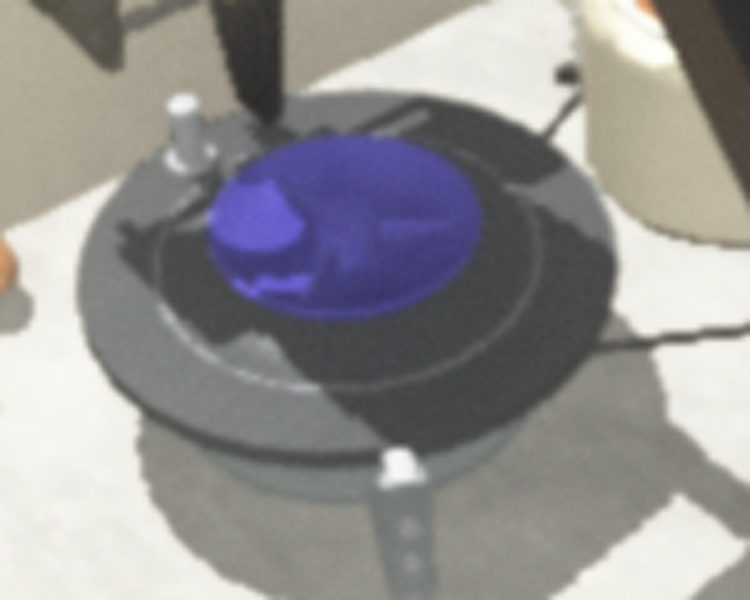

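drive_tool(steps=[{"slide": [0,0,0.012],"dr": [0,0,0],"fingers": 0},{"slide": [-0.002,0,0.029],"dr": [0,0,0],"fingers": 0},{"slide": [-0.006,0,0.047],"dr": [0,0,0],"fingers": 0},{"slide": [-0.012,0,0.065],"dr": [0,0,0],"fingers": 0},{"slide": [-0.012,-0.03,0.06],"dr": [0,0,0],"fingers": 0}])

```text
t: 4.55
eef_pos: [613.2, 209.3, 99.9]
tcp_rot: [-1.572, 0.009, -0.003]
ft_force: [0.1, -0.7, -0.1]
opening: 0.003
```

Run:
```python
from h import *
from cell import env,optics
for i in range(2):
    s=env.state(); print(s['t'],s['eef_pos'],s['ft_force'])
    im=optics.read_camera("scene")
    cv2.imwrite(f"pics/f{i}.png",cv2.resize(im[150:270,160:310,::-1],None,fx=3,fy=3,interpolation=cv2.INTER_CUBIC))
a=np.vstack([cv2.imread("pics/f0.png")[:300],cv2.imread("pics/f1.png")[:300]]);cv2.imwrite("pics/f.png",a)
```

```text
4.55 [613.17257007 209.2597516   99.88069948] [ 0.12289066 -0.7212995  -0.13338451]
4.6 [616.84357904 207.97694937 108.41731582] [ 1.96432534 -0.54155106  5.25940512]
```

View pics/f.png

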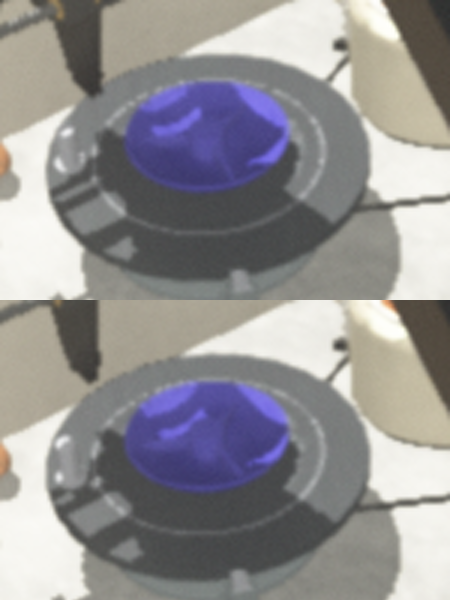

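```bash
cat >> h.py <<'E'
def ang(uv,z=98):
    from cell import optics
    q=ray(optics.camera_model("scene"),uv,z); d=q[:2]-np.array([541,164.]); return np.degrees(np.arctan2(d[1],d[0])),np.hypot(*d)
E
python3 - <<'E'
from h import *
print(ang((182,194.3)),ang((181,197)))
print(np.array([proj(__import__('cell').optics.camera_model("scene"),[541+92*np.cos(np.radians(a)),164+92*np.sin(np.radians(a)),98])[0] for a in range(0,360,30)]).round())
E
```

```text
(np.float64(60.8088459591068), np.float64(89.51784381793958)) (np.float64(65.61778665399176), np.float64(92.0788576501822))
[[202. 167.]
 [186. 179.]
 [181. 194.]
 [188. 209.]
 [207. 219.]
 [232. 221.]
 [256. 213.]
 [271. 200.]
 [273. 184.]
 [264. 170.]
 [246. 162.]
 [224. 161.]]
```

drive_tool(steps=[{"slide": [0,-0.005,0],"dr": [0,0,0],"fingers": 0},{"slide": [0,-0.005,0],"dr": [0,0,0],"fingers": 0},{"slide": [0,-0.005,0],"dr": [0,0,0],"fingers": 0}])

```text
t: 4.9
eef_pos: [616.7, 206.0, 109.6]
tcp_rot: [-1.571, 0.001, -0.006]
ft_force: [1.2, 0.5, -0.4]
opening: 0.003
```

```bash
cat > snap.py <<'E'
import sys
from h import *
from cell import env,optics
s=env.state(); print(s['t'],s['eef_pos'],s['ft_force'])
im=optics.read_camera("scene")
cv2.imwrite(f"pics/{sys.argv[1]}.png",cv2.resize(im[150:270,160:310,::-1],None,fx=4,fy=4,interpolation=cv2.INTER_CUBIC))
E
python3 snap.py g1
```

```text
4.9 [616.69399672 206.0438304  109.5964956 ] [ 1.24263003  0.53494383 -0.41681886]
```

View pics/g1.png

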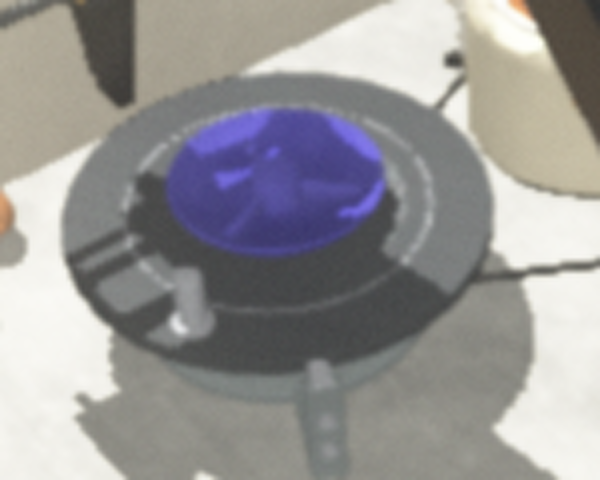

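drive_tool(steps=[{"slide": [0,0,0],"dr": [0,0,0],"fingers": 0},{"slide": [0,0,0],"dr": [0,0,0],"fingers": 0},{"slide": [0,0,0],"dr": [0,0,0],"fingers": 0},{"slide": [0,0,0],"dr": [0,0,0],"fingers": 0},{"slide": [0,0,0],"dr": [0,0,0],"fingers": 0}])

```text
t: 5.37
eef_pos: [616.9, 205.9, 110.0]
tcp_rot: [-1.571, 0.0, -0.006]
ft_force: [-0.8, 0.2, 0.3]
opening: 0.005
```

```bash
python3 snap.py g2
```

```text
5.3667 [616.85467945 205.94510026 109.97596277] [-0.84968893  0.24447893  0.27285416]
```

View pics/g2.png

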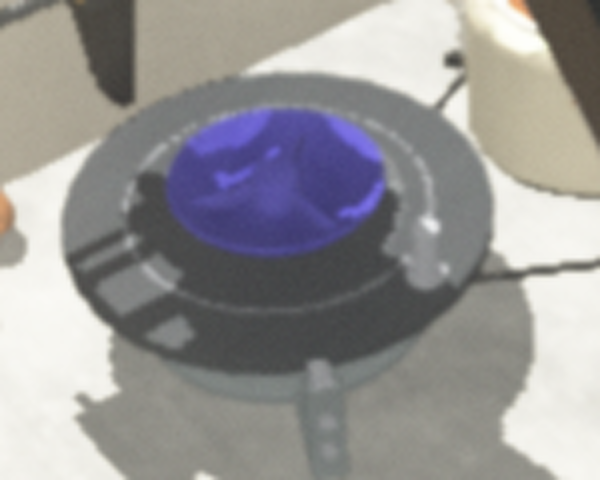

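drive_tool(steps=[{"slide": [0,0,0],"dr": [0,0,0],"fingers": 0},{"slide": [0,0,0],"dr": [0,0,0],"fingers": 0},{"slide": [0,0,0],"dr": [0,0,0],"fingers": 0},{"slide": [0,0,0],"dr": [0,0,0],"fingers": 0},{"slide": [0,0,0],"dr": [0,0,0],"fingers": 0}])

```text
t: 5.83
eef_pos: [616.9, 206.0, 110.1]
tcp_rot: [-1.571, -0.0, -0.006]
ft_force: [0.3, 0.3, -0.6]
opening: 0.002
```

```bash
python3 snap.py g3
```

```text
5.8333 [616.87579592 206.02036335 110.11582923] [ 0.29151102  0.32577986 -0.64048897]
```

View pics/g3.png

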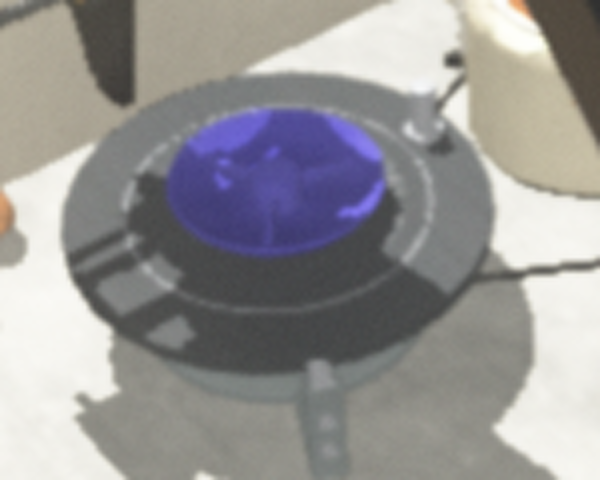

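Run:
```python
from h import *
for p in [(207,218.75),(267.5,205.75),(265.75,173.5)]: print(ang(p))
```

```text
(np.float64(120.05195620821421), np.float64(91.0318113458181))
(np.float64(-161.52127711939116), np.float64(94.32844575844675))
(np.float64(-96.761043982907), np.float64(89.1812901777772))
```

drive_tool(steps=[{"slide": [0,0,0],"dr": [0,0,0],"fingers": 0},{"slide": [0,0,0],"dr": [0,0,0],"fingers": 0},{"slide": [0,0,0],"dr": [0,0,0],"fingers": 0},{"slide": [0,0,0],"dr": [0,0,0],"fingers": 0},{"slide": [0,0,0],"dr": [0,0,0],"fingers": 0}])

```text
t: 6.3
eef_pos: [616.9, 206.0, 110.1]
tcp_rot: [-1.571, -0.0, -0.006]
ft_force: [-0.6, 0.3, 0.1]
opening: 0.007
```

```bash
python3 snap.py g4
```

```text
6.3 [616.88539954 206.00244114 110.09883496] [-0.63956344  0.26237766  0.05985047]
```

View pics/g4.png

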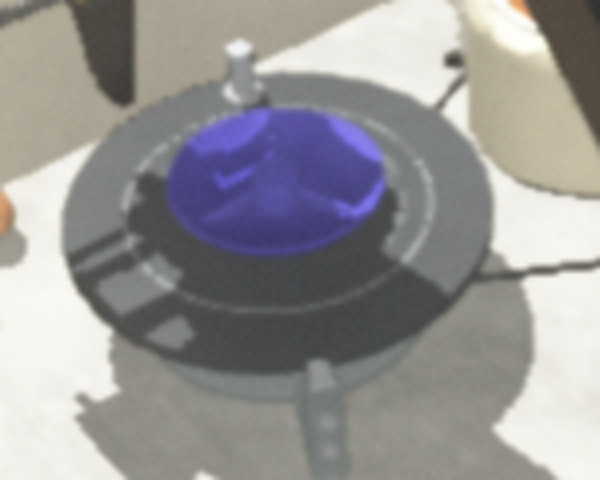

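drive_tool(steps=[{"slide": [0,0,0],"dr": [0,0,0],"fingers": 0},{"slide": [0,0,0],"dr": [0,0,0],"fingers": 0},{"slide": [0,0,0],"dr": [0,0,0],"fingers": 0},{"slide": [0,0,0],"dr": [0,0,0],"fingers": 0},{"slide": [0,0,0],"dr": [0,0,0],"fingers": 0}])

```text
t: 6.77
eef_pos: [616.9, 206.0, 110.1]
tcp_rot: [-1.571, -0.0, -0.006]
ft_force: [0.4, 0.3, -0.6]
opening: 0.008
```

```bash
python3 snap.py g5; python3 -c "
from h import *
print(ang((219.5,161.75)))"
```

```text
6.7667 [616.90887488 205.97283077 110.10799061] [ 0.36146796  0.34880436 -0.55876062]
(np.float64(-24.62912000697468), np.float64(91.4477004060576))
```

View pics/g5.png

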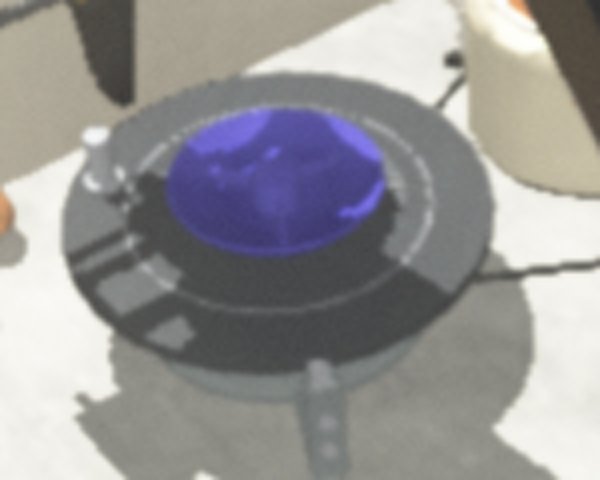

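drive_tool(steps=[{"slide": [0,0.007,0],"dr": [0,0,0],"fingers": 0},{"slide": [0,0.023,0],"dr": [0,0,0],"fingers": 0},{"slide": [0,0.0385,0],"dr": [0,0,0],"fingers": 0},{"slide": [0,0.0395,0],"dr": [0,0,0],"fingers": 0}])

```text
t: 7.15
eef_pos: [615.6, 205.7, 67.6]
tcp_rot: [-1.572, 0.004, -0.006]
ft_force: [0.1, -0.8, 0.3]
opening: 0.006
```

```bash
python3 snap.py g6; python3 -c "
from h import *
print(ang((184,183.25)))"
```

```text
7.15 [615.56327476 205.66285005  67.6370769 ] [ 0.12035977 -0.77842485  0.2823043 ]
(np.float64(39.18781264885188), np.float64(90.59583810774325))
```

View pics/g6.png

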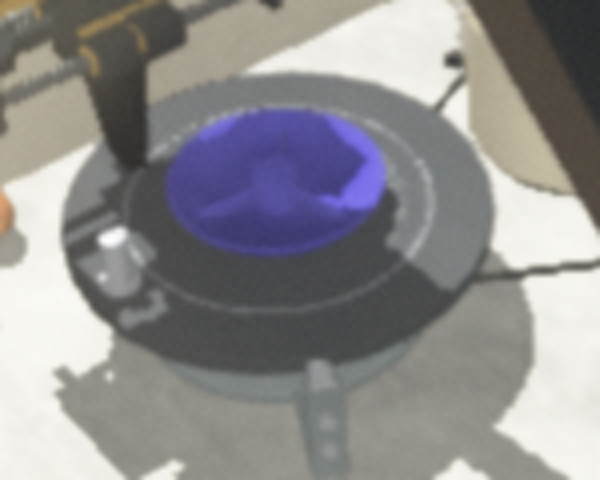

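drive_tool(steps=[{"slide": [0,0,0],"dr": [0,0,0],"fingers": 0},{"slide": [0,0,0],"dr": [0,0,0],"fingers": 0},{"slide": [0,0,0],"dr": [0,0,0],"fingers": 0}])

```text
t: 7.45
eef_pos: [617.3, 206.1, 71.5]
tcp_rot: [-1.571, -0.001, -0.006]
ft_force: [0.1, 0.3, 0.9]
opening: 0.002
```

```bash
python3 snap.py g7; python3 -c "
from h import *
print(ang((188.25,209.25)))"
```

```text
7.45 [617.27376458 206.10337022  71.46396439] [0.10533996 0.3130603  0.93098797]
(np.float64(90.68353810222828), np.float64(91.74636462206173))
```

View pics/g7.png

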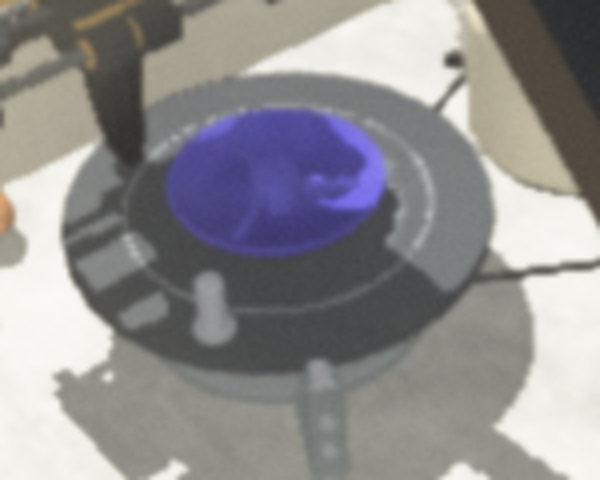

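drive_tool(steps=[{"slide": [0,0.003,0],"dr": [0,0,0],"fingers": 0},{"slide": [0,0.0075,0],"dr": [0,0,0],"fingers": 0},{"slide": [0,0.0075,0],"dr": [0,0,0],"fingers": 0}])

```text
t: 7.75
eef_pos: [617.5, 205.9, 66.2]
tcp_rot: [-1.571, -0.003, -0.005]
ft_force: [-8.0, -3.9, 28.6]
opening: 0.003
```

```bash
python3 snap.py g8; python3 -c "
from h import *
print(ang((211.75,219.75)))"
```

```text
7.75 [617.50889499 205.92655706  66.17123191] [-8.04870202 -3.90565287 28.58969999]
(np.float64(126.02418100253337), np.float64(90.8859433043113))
```

View pics/g8.png

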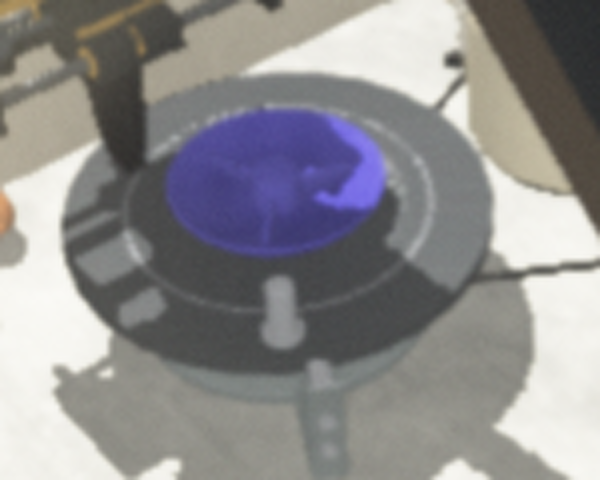

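Run:
```python
from h import *
from cell import env,optics
print(ang((229.75,220.75)))
s=env.state(); print(s['t'],s['eef_pos'],s['ft_force'])
im=optics.read_camera("scene"); m=optics.camera_model("scene")
z=cv2.resize(im[195:255,205:275,::-1],None,fx=10,fy=10,interpolation=cv2.INTER_CUBIC)
for a,col in ((143.8,(0,0,255)),(153.8,(0,255,0)),(163.8,(0,0,255))):
    for r,h in ((92,98),(92,66),(122,69)):
        p=proj(m,[541+r*np.cos(np.radians(a)),164+r*np.sin(np.radians(a)),h])[0]
        cv2.circle(z,tuple(((p-[205,195]+.5)*10).astype(int)),4,col,-1)
cv2.imwrite("pics/h1.png",z)
```

```text
(np.float64(147.2950549696163), np.float64(91.43424582976729))
7.8 [617.51816944 205.91048041  66.17280486] [-7.99095469 -4.04419713 29.06037936]
```

View pics/h1.png

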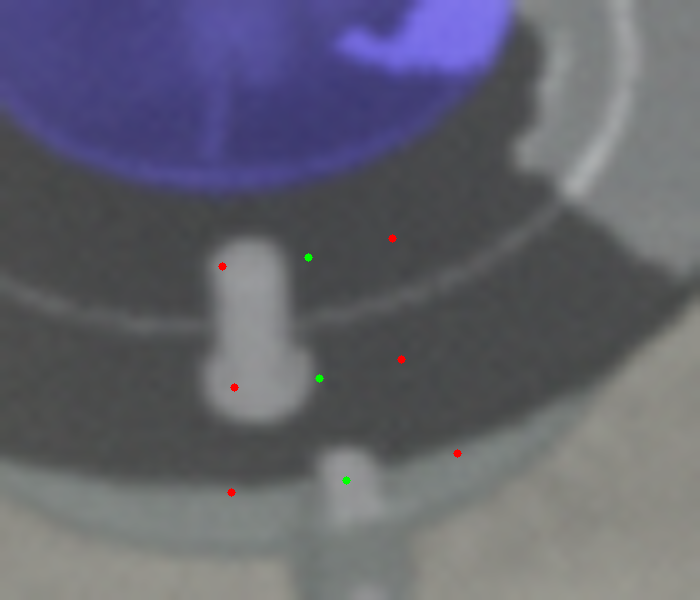

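drive_tool(steps=[{"slide": [0,0,0],"dr": [0,0,0],"fingers": 0},{"slide": [0,0,0],"dr": [0,0,0],"fingers": 0},{"slide": [0,0,0],"dr": [0,0,0],"fingers": 0},{"slide": [0,0,0],"dr": [0,0,0],"fingers": 0}])

```text
t: 8.18
eef_pos: [617.5, 205.9, 66.2]
tcp_rot: [-1.571, -0.003, -0.006]
ft_force: [-7.3, -3.5, 28.4]
opening: 0.011
```

drive_tool(steps=[{"slide": [-0.0008,0,0.0014],"dr": [0,0,0],"fingers": 0},{"slide": [-0.0016,0,0.0028],"dr": [0,0,0],"fingers": 0},{"slide": [-0.0024,0,0.0042],"dr": [0,0,0],"fingers": 0},{"slide": [-0.0032,0,0.0056],"dr": [0,0,0],"fingers": 0},{"slide": [-0.0037,0,0.0068],"dr": [0,0,0],"fingers": 0}])

```text
t: 8.6
eef_pos: [614.6, 212.9, 66.2]
tcp_rot: [-1.57, -0.005, -0.005]
ft_force: [-4.0, -3.1, 25.4]
opening: 0.005
```

drive_tool(steps=[{"slide": [0,0,0],"dr": [0,0,0],"fingers": 0},{"slide": [0,0,0],"dr": [0,0,0],"fingers": 0}])

```text
t: 8.77
eef_pos: [614.7, 212.9, 66.2]
tcp_rot: [-1.57, -0.005, -0.005]
ft_force: [-3.5, -4.3, 25.4]
opening: 0.008
```

Run:
```python
from h import *
from cell import env,optics
s=env.state(); print(s['t'],s['eef_pos'],s['ft_force'])
im=optics.read_camera("scene"); m=optics.camera_model("scene")
z=cv2.resize(im[195:255,205:275,::-1],None,fx=10,fy=10,interpolation=cv2.INTER_CUBIC)
for a,col in ((143.8,(0,0,255)),(153.8,(0,255,0)),(163.8,(0,0,255))):
    for r,h in ((92,98),(92,66),(122,69)):
        p=proj(m,[541+r*np.cos(np.radians(a)),164+r*np.sin(np.radians(a)),h])[0]
        cv2.circle(z,tuple(((p-[205,195]+.5)*10).astype(int)),4,col,-1)
cv2.imwrite("pics/h2.png",z)
```

```text
8.7667 [614.66548567 212.85888659  66.22463108] [-3.52044212 -4.32351803 25.3829929 ]
```

View pics/h2.png

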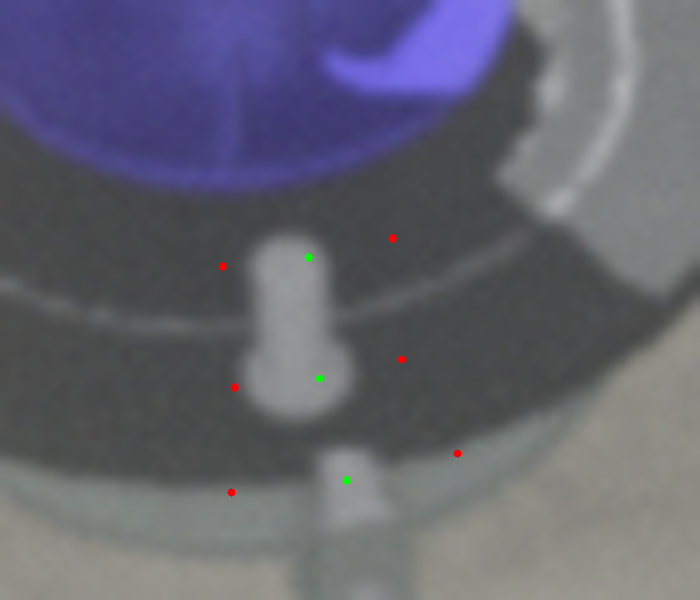

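drive_tool(steps=[{"slide": [0,0,0],"dr": [0,0,0],"fingers": 0},{"slide": [0,0,0],"dr": [0,0,0],"fingers": 0},{"slide": [0,0,0],"dr": [0,0,0],"fingers": 0},{"slide": [0,0,0],"dr": [0,0,0],"fingers": 0},{"slide": [0,0,0],"dr": [0,0,0],"fingers": 0}])

```text
t: 9.23
eef_pos: [614.7, 212.8, 66.2]
tcp_rot: [-1.57, -0.005, -0.006]
ft_force: [-3.5, -4.3, 26.1]
opening: 0.004
```

```bash
python3 snap.py g9
```

```text
9.2333 [614.70302413 212.79762876  66.22163574] [-3.48285952 -4.31128206 26.13739608]
```

View pics/g9.png

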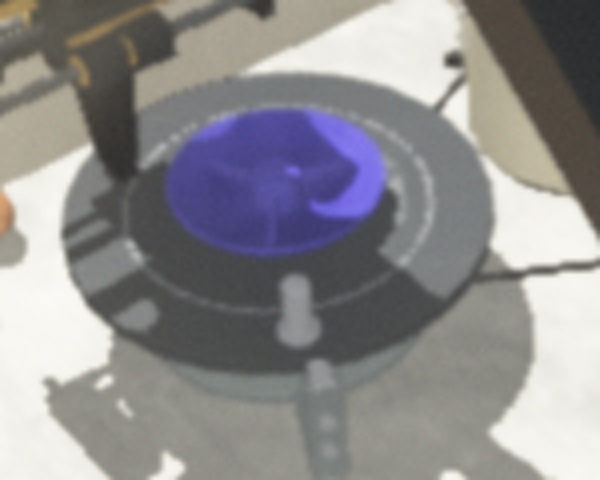

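Still: the peg top is at about (295,282) in this crop, the same place as in the last picture, in line with the tab. The finger is pressing with 26 N.

```bash
python3 -c "
from cell import env
print(env.job_done()); s=env.state(); print(s['t'],s['ft_force'])"
```

```text
the job is handed in; nothing more can be done
None
the job is handed in; nothing more can be done
```

The job is handed in, and by my last checks the wheel stands still with the peg at the pointer and the fingertip still pressing. The hand-in gave no verdict.

- **Spin:** I flicked the peg anticlockwise with the closed fingertip to about 2.9 rad/s. It ran freely past the pointer once.
- **Brake:** On the next pass I pressed the fingertip on the bare rim with about 28 N. The wheel stopped with the peg about 6.5° short of the pointer, inside the 10° limit.
- **Correction:** I held it there for about 0.4 s. Then, still pressing, I turned the wheel about 4° further by friction, to leave more margin.
- **Last checks:** The peg is about 2° (4 mm) short of the pointer, and the press is about 26 N. Two pictures 0.47 s apart show no movement.
- **Not checked:** I measured the peg's position with the scene camera only, whose calibration is good to about 2 mm. I kept clear of the loose things and the wax dish and saw no sign of touching them, but I did not measure the loose things' positions again.

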